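# Index the carving turntable by one notch

## Task

Press the indexing plunger's round dish right in with the fingertips to free the table, and with them turn the table anticlockwise (seen from above) to the next notch; let the plunger spring fully out there so that the table is locked, and move clear. Turn neither backwards nor past that notch, and do not shift or lift anything else on the bench.

Things in the scene. Friction and masses are not known exactly. Their poses are not given: they have to be found in the camera images.
- index_base: Fixed round index head, grey base 260 mm across with four small bolt lugs (330 mm across), in a different place and yaw each time. Origin on the turning axis, at bench height; z up. Its rim is a flat steel ring, radius 108 to 130 mm, 42 to 50 mm above the bench, cut through by 8 equal notches 14 mm wide, 45 degrees (0.785 rad) apart.
- blank_top (a point): Top centre of the pale turned-wood blank fixed on the middle of the aluminium turntable, on the turning axis, 78 mm above the bench. Blank 84 mm across; turntable 200 mm across, inside the ring, its top 44 mm above the bench.
- dish (a point): Centre of the floor of the plunger's dark steel pressing dish, 58 mm across: floor 50 mm across in a rim 4 mm high and wide. Carried by the turntable, 82 mm from the axis, the only such thing there. Floor 84 mm above the bench when out; sinks straight down when pressed, against a spring: 3 N starts it, about 8 N holds it right in.
- tongue (a point): Outer end of the plunger's steel tongue, 10 mm wide with rounded upper edges, pointing outward from under the dish into a ring notch, 128 mm from the axis. Sinks with the dish: pressed in over 8 mm it is below the ring and the table can turn. Let out between notches it rubs under the ring and springs up at a notch, centring itself within about 4 mm.
- first_seat (a point): Fixed on the index head: the place of the dish's floor centre (plunger out) when the tongue sits in the first notch, where it starts.
- next_seat (a point): Fixed on the index head: the place of the dish's floor centre (plunger out) when the tongue sits in the next notch, 45 degrees anticlockwise seen from above.
- plunger (a joint): Plunger travel in m: 0 fully out (tongue up in a notch), 0.012 fully pressed in (hard stop).
- turntable (a joint): Turntable angle in rad about the upward axis through index_base's origin: 0 in the first notch, growing anticlockwise seen from above, 0.785 in the next notch. Light bearing drag: about 2 N sideways at the dish. The tongue has about 0.02 rad of play in a notch.
- finial: Bystander: a turned pale-wood finial standing upright, 44 mm across, 82 mm high, loose on the bench; origin at its underside centre.
- tin: Bystander: a round steel tin, 62 mm across, 55 mm high, loose on the bench; origin at its underside centre.
- centre: Bystander: a steel lathe centre standing point up, 40 mm across, 62 mm high, loose on the bench; origin at its underside centre.
- bowl: Bystander: a turned pale-wood bowl, 130 mm across, 55 mm high, loose on the bench; origin at its underside centre.
- mallet: Bystander: a wooden mallet lying flat, loose on the bench; origin at its underside, about half-way along.
- gouge: Bystander: a turning gouge lying flat, about 270 mm long, loose on the bench; origin at its underside, about half-way along.
- brush: Bystander: a bench brush lying flat, loose on the bench; origin at its underside, about half-way along.

How it is judged:
On the way, in this order (a step that is already met when the one before it is completed fails the run):
1. the plunger is pressed right in, with the table still at the first notch (value of joint plunger above 0.0085 m and value of joint turntable below 0.1 rad), for 0.05 s.
2. the table is turned to the next notch (value of joint turntable between 0.7254 and 0.8454 rad), for 0.05 s.
At the end, for the whole second after the job is handed in: The table stands still at 0.785 rad within 0.04 rad, the plunger is out to within 2.5 mm (tongue up in the next notch), and every bystander is within 30 mm of where it started (value of joint turntable between 0.7454 and 0.8254 rad and value of joint plunger below 0.0025 m and velocity of joint turntable between -0.03 and 0.03 rad/s and distance of each of finial, tin, centre, bowl, mallet, gouge, brush from where it was at the start of the episode below 0.03 m); the robot touches nothing.
It fails at once if the table is turned backwards by more than 0.15 rad (value of joint turntable below -0.15 rad).
It fails at once if the table is turned past the next notch by more than 0.25 rad (value of joint turntable above 1.0354 rad).
It fails at once if something else on the bench is shifted or lifted by more than 30 mm (distance of any of finial, tin, centre, bowl, mallet, gouge, brush from where it was at the start of the episode above 0.03 m).
It also fails if it takes over 37 s, if anything falls off the work surface, if the arm or the gripper's body presses on something with over 40 N, if the wrist force passes 120 N, or if a joint passes its speed limit or range.

## Robot

A 7-joint arm with a two-finger parallel gripper is mounted at the origin on the work surface. World frame = base frame: x ahead of the robot, y to its left, z up, the work surface at z = 0. Lengths are in m, angles in rad, forces in N, time in s.
With the tool pointing down it reaches from about 0.425 to 0.925 m from the base axis. Payload 6.8 kg.
Tool frame: the origin (TCP) lies at the very end of the fingers, on their centre line; the grasp point (between the pads) lies 19 mm behind it; z points along the fingers, y is the line along which they close (so a half turn about z gives the same grasp; the last joint's range is limited). The gripper opens to 85 mm and grips with 20 to 120 N. Pads are 22 mm wide; open, the fingers measure 114 mm over their backs; the gripper's body (76 mm by 85 mm) begins 54 mm behind the grasp point. The pads swing forward as they close: fully open they stand 13 mm farther back than shut.
Start: joints at [-1.382, 0.477, 0.022, 1.555, -0.011, 1.109, -0.083], TCP at [0.197, 0.646, 0.192] pointing down, gripper open.
Joint ranges: [-2.96, 2.96], [-0.34, 2.1], [-1.41, 1.46], [0.24, 2.44], [-1.37, 4.51], [0.17, 1.92], [-2.96, 2.96]. Speed limits (rad/s): [2.39, 2.39, 3.14, 3.14, 3.14, 3.14, 3.14].

## Interface

Orientations are given as a rotation vector (axis times angle).
In Python, from cell import env gives the robot as it stands.
- The arm moves only by the shell command python3 -m jog 'ROWS' [FORCE]. ROWS is JSON, a list that holds one entry, the list of rows, each a list of 7 numbers: the shift along the tool's x, y, z in mm, then the turn, a rotation vector about the tool's x, y, z in rad, then the opening, from 0 (shut) to 1 (fully open). In form: [[[tx, ty, tz, wx, wy, wz, jaw], ...]]. A call has 1 to 12 rows; each row is the pose to reach, as a shift and turn from the pose commanded when the call began, along the tool's axes at that moment; what a row does not reach only later rows make up. A row lasts 1/10 s, in which the tool goes at most 50 mm and 8.59 degrees, less where a joint would pass 70% of its speed; a pose out of reach is approached as far as the arm can. A call with a gripper value outside its range is refused whole. The fingers move at their own pace and stop on an object; FORCE is the grip in N (left out, the last holds). Time passes only in rows, so rows that repeat a pose let the fingers close. It gives the time, the measured TCP pose, the force, the opening and the grip force at its end, in the units of the state.
- env.read_state(): the state, without advancing time (a new reading comes with each control period).
- env.snapshot(name): name is "side" or "top"; returns (picture, depth): 400x640x3 uint8, red, green, blue; 400x640 float32, m along the optical axis (not along the pixel's ray), 0 where there is no reading.
- env.camera_info(name): a dict with "vfov" (degrees; the focal length in pixels is half the picture's height over the tangent of half this angle, whatever the lens; pixels are square), "cx", "cy" (the principal point, pixels), "world_to_cam" (4x4, takes a point from world to camera coordinates). Camera axes: x right, y down, z forward; pixel columns grow to the right and rows downward; lengths in m; the calibration is good to about 2 mm. A picture is of the moment at which its call begins. camera_info takes no time and is no camera call.
- env.finish_job(): hands the job in; it is judged then, once.
The state is a dict: "time_s": time; "joint_pos": joint angles; "qd": joint speeds; "joint_torque": joint torques, N m; "tcp_pos": TCP position; "tool_rot": TCP orientation; "force": force on the tool from outside, world axes, zero at the start; "torque": the same for the moment, N m; "gripper_width": finger opening in m; "gripper_force": force on a finger pad.
Only numpy, scipy, OpenCV 4.12 (cv2) and the standard library are available. Lean on these libraries where they do the work, as an engineer would, in place of code of your own. Each camera call takes 0.05 s, during which the arm holds its last target. There are 200 camera calls.

## Working session

There is one attempt and no reset: what is moved stays moved. The work goes in short steps, Python scripts to look and compute and a shell command to move; the robot and the scene stay as the last step left them, time stands still between calls to the robot, and variables do not carry over. Pictures are saved under pics/ and viewed, at most 10 in all, crops included, and the job is handed in when it is done.

```bash
mkdir -p pics
cat > h.py <<'E'
import numpy as np,cv2
from cell import env
def snap(n,f):
    p,d=env.snapshot(n); cv2.imwrite('pics/'+f+'.png',p[:,:,::-1]); np.save('pics/'+f+'.npy',d); return p,d
def cam(n):
    c=env.camera_info(n); return 200/np.tan(np.radians(c['vfov'])/2),c['cx'],c['cy'],np.array(c['world_to_cam'])
def ray(n,u,v,z):
    f,cx,cy,T=cam(n); R=T[:3,:3]; o=-R.T@T[:3,3]; d=R.T@np.array([(u-cx)/f,(v-cy)/f,1]); return o+d*(z-o[2])/d[2]
def proj(n,P):
    f,cx,cy,T=cam(n); q=T[:3,:3]@np.array(P)+T[:3,3]; return f*q[0]/q[2]+cx,f*q[1]/q[2]+cy
E
python3 - <<'E'
from h import *
np.set_printoptions(precision=4,suppress=True)
for n in('top','side'):
    snap(n,n+'0'); print(n,env.camera_info(n))
print(env.read_state())
E
```

```text
top {'vfov': 49.57108919895749, 'cx': 322.97809738800663, 'cy': 202.4734338578503, 'world_to_cam': array([[-0.0067, -1.    ,  0.0015, -0.0178],
       [-0.9972,  0.0066, -0.0747,  0.5133],
       [ 0.0746, -0.002 , -0.9972,  1.4757],
       [ 0.    ,  0.    ,  0.    ,  1.    ]])}
side {'vfov': 44.11198722125962, 'cx': 309.6529687905549, 'cy': 196.02737074919696, 'world_to_cam': array([[-0.981 ,  0.1934,  0.0165,  0.5166],
       [ 0.0977,  0.5656, -0.8189,  0.018 ],
       [-0.1678, -0.8017, -0.5738,  1.4397],
       [ 0.    ,  0.    ,  0.    ,  1.    ]])}
{'time_s': 0.1, 'joint_pos': array([-1.3821,  0.4777,  0.0223,  1.5564, -0.0115,  1.1093, -0.0831]), 'qd': array([-0.0012, -0.0024,  0.0016, -0.0036, -0.0006,  0.0006,  0.    ]), 'joint_torque': array([  0.0048, -59.7755,   1.6144, -28.1952,   0.0129,   0.005 ,
         0.    ]), 'tcp_pos': array([0.1973, 0.6449, 0.1913]), 'tool_rot': array([-0.4644, -3.107 ,  0.0026]), 'force': array([-0.3927,  0.6182,  0.1695]), 'torque': array([-0.0463,  0.0108,  0.0108]), 'gripper_force': 0.0, 'gripper_width': 0.08543841559727319}
```

View pics/top0.png

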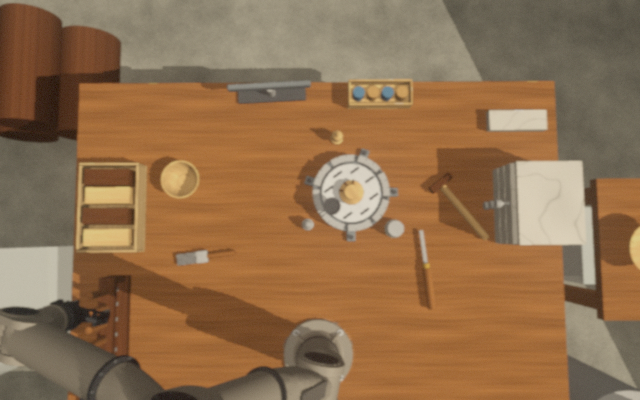

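View pics/side0.png

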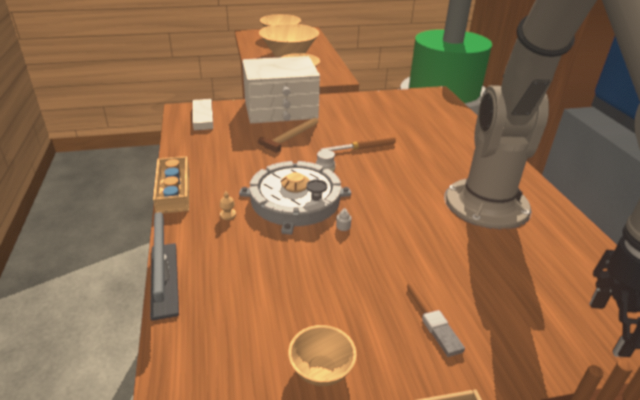

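The top view shows the index head near (351,193), the blank at (352,191), the dark dish at (332,205), the tin at (394,228) and the lathe centre at (307,224). In the side view the dish is at about (317,187) and the blank at (294,181). Next I'll measure these precisely.

Run:
```python
from h import *
a=cv2.imread('pics/top0.png')[150:245,295:415]; b=cv2.imread('pics/side0.png')[155:240,235:360]
a=cv2.resize(a,None,fx=4.5,fy=4.5,interpolation=cv2.INTER_CUBIC);b=cv2.resize(b,None,fx=5,fy=5,interpolation=cv2.INTER_CUBIC)
cv2.imwrite('pics/tc.png',a);cv2.imwrite('pics/sc.png',b)
np.set_printoptions(precision=4,suppress=True)
def comps(n,m,x0,y0,z,mn=20):
    k,l,s,c=cv2.connectedComponentsWithStats(m.astype(np.uint8))
    for i in range(1,k):
        if s[i,4]>mn: print(n,s[i],c[i]+[x0,y0],ray(n,*(c[i]+[x0,y0]),z))
for n,(x0,y0,x1,y1) in dict(top=(295,145,415,250),side=(235,155,360,240)).items():
    im=cv2.imread(f'pics/{n}0.png')[y0:y1,x0:x1]; h=cv2.cvtColor(im,cv2.COLOR_BGR2HSV)
    print('dark'); comps(n,h[...,2]<85,x0,y0,.086)
    print('wood'); comps(n,(h[...,1]>70)&(h[...,2]>150)&(h[...,0]>10)&(h[...,0]<30),x0,y0,.078,30)
    print('pale'); comps(n,(h[...,1]<50)&(h[...,2]>60),x0,y0,.044,100)
```

```text
dark
wood
top [   0    0  120  105 5709] [365.066  200.1436] [ 0.5156 -0.1608  0.078 ]
top [ 44  35  25  24 428] [351.3388 192.1636] [ 0.5425 -0.1155  0.078 ]
pale
top [  11    5   91   91 4248] [350.8409 192.7884] [ 0.5437 -0.1161  0.044 ]
top [ 91  76  17  16 208] [394.3269 228.1683] [ 0.4226 -0.2617  0.044 ]
dark
wood
side [   0    0   83   85 1958] [255.5873 186.0506] [ 0.6625 -0.0815  0.078 ]
side [  98    0   27   85 1441] [349.6613 189.4323] [ 0.4127 -0.0219  0.078 ]
side [ 46  16  29  20 371] [294.5337 180.9596] [ 0.5534 -0.0885  0.078 ]
side [ 83  65  19  20 194] [329.5412 232.732 ] [0.5086 0.1497 0.078 ]
pale
side [   6    0  109   78 4228] [295.1596 193.5487] [ 0.5538 -0.076   0.044 ]
```

View pics/tc.png

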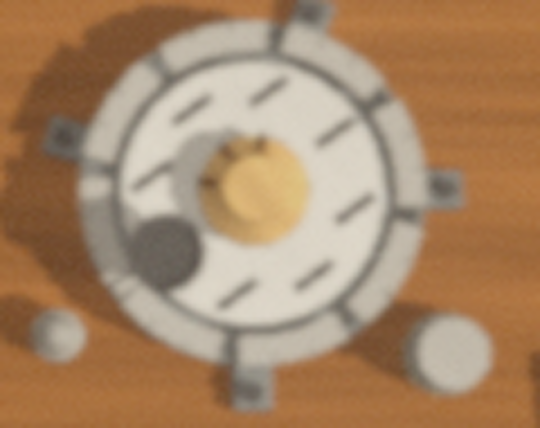

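View pics/sc.png

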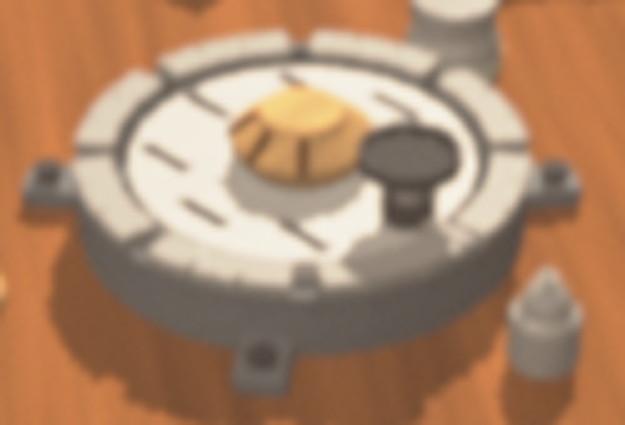

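The crops show the dish in its notch: crop centre (166,253) from the top, and rim ellipse (410,153) from the side. The eight notches pair up around crop point (252,191), and the next notch is at (232,345), towards the robot.

```bash
cat > m.py <<'E'
from h import *
np.set_printoptions(precision=4,suppress=True)
def top(u,v): return (u+.5)/4.5-.5+295,(v+.5)/4.5-.5+150
N=[(278,38),(378,98),(404,213),(346,315),(232,345),(100,170),(160,65)]
W=np.array([ray('top',*top(*p),.05)[:2] for p in N])
W4=[W[0],W[4],W[2],W[5],W[3],W[6]]; c=np.mean(W4,axis=0); 
r=W-c; print('axis',c,np.hypot(*r.T),np.degrees(np.arctan2(r[:,1],r[:,0])))
for n,(x0,y0,x1,y1) in dict(top=(320,193,344,218),side=(304,178,330,194)).items():
    im=cv2.imread(f'pics/{n}0.png',0)[y0:y1,x0:x1]; g=cv2.threshold(im,0,255,cv2.THRESH_BINARY_INV+cv2.THRESH_OTSU); 
    k,l,s,cc=cv2.connectedComponentsWithStats(g[1]); i=1+s[1:,4].argmax(); p=cc[i]+[x0,y0]
    P=ray(n,*p,.087); print(n,g[0],s[i],p,P,np.hypot(*(P[:2]-c)),np.degrees(np.arctan2(P[1]-c[1],P[0]-c[0])))
print(ray('side',(410.5)/5-.5+235,(153.5)/5-.5+155,.088),ray('side',(306.5)/5-.5+235,(110.5)/5-.5+155,.078),ray('top',*top(262,188),.078))
E
python3 m.py
```

```text
axis [ 0.546  -0.1159] [0.1176 0.1178 0.1146 0.1164 0.1173 0.1163 0.1183] [  -9.8515  -53.8118  -98.9097 -143.9848  171.5676   81.9637   35.9134]
top 149.0 [  0   0  24  25 343] [330.5306 204.172 ] [ 0.5023 -0.0459  0.087 ] 0.08247112198177631 121.97960147654355
side 151.0 [  0   1  23  15 258] [315.4729 186.3256] [ 0.5043 -0.0394  0.087 ] 0.08714630562953665 118.60196430815726
[ 0.5005 -0.0428  0.088 ] [ 0.5461 -0.11    0.078 ] [ 0.545  -0.1205  0.078 ]
```

```bash
cat > d.py <<'E'
import sys; from h import *; from scipy.spatial.transform import Rotation as R
np.set_printoptions(precision=3,suppress=True)
s=env.read_state(); A=R.from_rotvec(s['tool_rot']).as_matrix()
print('t',s['time_s'],'q',s['joint_pos'],'tcp',s['tcp_pos'],'F',s['force'],'axes x',A[:,0],'y',A[:,1],'z',A[:,2])
for a in sys.argv[1:]:
    print(a,'-> mm',1000*(A.T@(np.array(eval(a))-s['tcp_pos'])))
E
python3 d.py "(.498,-.049,.19)" "(.498,-.049,.13)"
```

```text
t 0.1 q [-1.382  0.478  0.022  1.556 -0.011  1.109 -0.083] tcp [0.197 0.645 0.191] F [-0.393  0.618  0.17 ] axes x [-0.956  0.292 -0.   ] y [ 0.292  0.956 -0.002] z [-0.    -0.002 -1.   ]
(.498,-.049,.19) -> mm [-490.503 -575.631    2.348]
(.498,-.049,.13) -> mm [-490.494 -575.531   62.347]
```

```bash
python3 -m jog '[[[-123,-144,0,0,0,0,0],[-123,-144,0,0,0,0,0],[-123,-144,0,0,0,0,0],[-123,-144,0,0,0,0,0],[-123,-144,0,0,0,0,0],[-123,-144,0,0,0,0,0]]]' && python3 d.py "(.498,-.049,.19)"
```

```text
time_s: 0.7
tcp_pos: [0.2733, 0.4712, 0.1923]
tool_rot: [-0.467, -3.106, -0.0]
force: [-1.0, -0.2, 0.6]
gripper_width: 0.0002
gripper_force: 0.0
t 0.7 q [-1.204  0.263  0.053  1.872 -0.017  1.007  0.128] tcp [0.273 0.471 0.192] F [-0.976 -0.158  0.609] axes x [-0.956  0.294  0.   ] y [0.294 0.956 0.   ] z [-0.  0. -1.]
(.498,-.049,.19) -> mm [-367.807 -431.065    2.142]
```

```bash
python3 -m jog '[[[-368,-431,2,0,0,0,0],[-368,-431,2,0,0,0,0],[-368,-431,2,0,0,0,0],[-368,-431,2,0,0,0,0],[-368,-431,2,0,0,0,0],[-368,-431,2,0,0,0,0],[-368,-431,2,0,0,0,0],[-368,-431,2,0,0,0,0],[-368,-431,2,0,0,0,0],[-368,-431,2,0,0,0,0],[-368,-431,2,0,0,0,0],[-368,-431,2,0,0,0,0]]]' && python3 d.py "(.498,-.049,.12)"
```

```text
time_s: 1.9
tcp_pos: [0.5011, -0.0518, 0.1905]
tool_rot: [0.47, 3.104, -0.003]
force: [1.1, 0.3, -0.1]
gripper_width: 0.0003
gripper_force: 0.0
t 1.9 q [-0.452  0.203  0.497  1.988 -0.114  0.976  1.371] tcp [ 0.501 -0.052  0.191] F [ 1.058  0.339 -0.076] axes x [-0.955  0.296 -0.002] y [ 0.296  0.955 -0.002] z [ 0.002 -0.002 -1.   ]
(.498,-.049,.12) -> mm [ 3.92   1.874 70.516]
```

```bash
python3 -m jog '[[[2,1,40,0,0,0,0],[3,2,80,0,0,0,0],[3,2,90,0,0,0,0],[3,2,90,0,0,0,0]]]' && python3 d.py "(.498,-.049,.084)"
python3 - <<'E'
from h import *
s=env.read_state()['tcp_pos']
for n,(x0,y0,x1,y1) in dict(side=(270,150,365,225)).items():
    snap(n,n+'1'); im=cv2.imread(f'pics/{n}1.png'); print(n,(np.array(proj(n,s))-[x0,y0])*7)
    cv2.imwrite(f'pics/{n}1c.png',cv2.resize(im[y0:y1,x0:x1],None,fx=7,fy=7,interpolation=cv2.INTER_CUBIC))
E
```

```text
time_s: 2.3
tcp_pos: [0.4959, -0.0442, 0.099]
tool_rot: [-0.461, -3.104, 0.002]
force: [0.2, -1.1, 1.1]
gripper_width: 0.0
gripper_force: 0.0
t 2.3 q [-0.415  0.331  0.456  2.082 -0.205  0.774  1.444] tcp [ 0.496 -0.044  0.099] F [ 0.195 -1.066  1.122] axes x [-0.957  0.291  0.003] y [ 0.291  0.957 -0.002] z [-0.003 -0.001 -1.   ]
(.498,-.049,.084) -> mm [-3.442 -3.962 15.03 ]
side [337.74310355 219.50679845]
```

View pics/side1c.png

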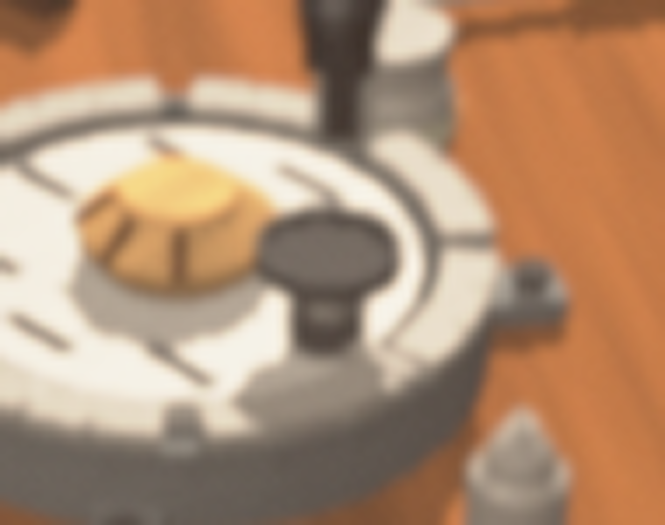

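The fingertip shows at crop (340,138), but the measured TCP projects to (338,219), about 38 mm lower. That could be a stale frame, so I'll take another picture while the arm is still.

```bash
python3 d.py
python3 - <<'E'
from h import *
s=env.read_state()['tcp_pos']
ims=[]
for n,(x0,y0,x1,y1) in dict(side=(270,140,360,220),top=(295,160,385,240)).items():
    snap(n,n+'2'); im=cv2.imread(f'pics/{n}2.png'); print(n,(np.array(proj(n,s))-[x0,y0])*4)
    ims.append(cv2.resize(im[y0:y1,x0:x1],None,fx=4,fy=4,interpolation=cv2.INTER_CUBIC))
cv2.imwrite('pics/b2.png',np.hstack(ims))
E
```

```text
t 2.35 q [-0.415  0.329  0.457  2.081 -0.204  0.775  1.444] tcp [ 0.497 -0.044  0.1  ] F [-0.364 -1.13   1.268] axes x [-0.957  0.291  0.   ] y [ 0.291  0.957 -0.   ] z [-0. -0. -1.]
side [191.19787203 163.58912369]
top [140.72026937 181.89782892]
```

View pics/b2.png

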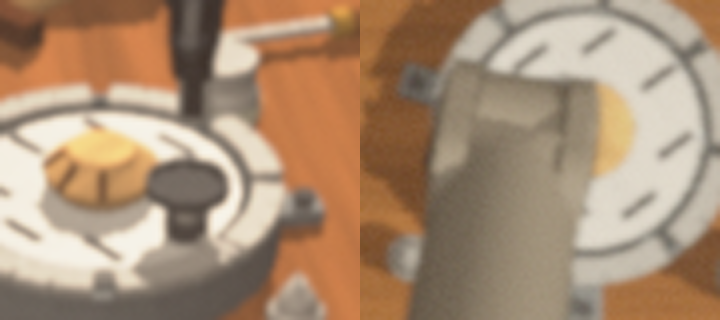

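Run:
```python
from h import *
np.set_printoptions(precision=3,suppress=True)
d=np.load('pics/side2.npy'); f,cx,cy,T=cam('side')
def pt(u,v):
    z=d[v,u]; q=np.array([(u-cx)/f*z,(v-cy)/f*z,z]); return T[:3,:3].T@(q-T[:3,3])
for u,v in [(318,150),(318,155),(318,160),(318,165),(318,167),(319,168),(318,172),(318,176),(316,184),(316,187),(318,187),(294,175)]: print(u,v,d[v,u],pt(u,v))
s=env.read_state(); print(s['tcp_pos'],s['gripper_width'])
```

```text
318 150 1.2121447 [0.512 0.012 0.23 ]
318 155 1.2333938 [0.509 0.001 0.209]
318 160 1.2639385 [ 0.505 -0.017  0.183]
318 165 1.2895861 [ 0.501 -0.031  0.159]
318 167 1.2975498 [ 0.5   -0.035  0.151]
319 168 1.2938223 [ 0.498 -0.03   0.15 ]
318 172 1.50766 [ 0.461 -0.201  0.028]
318 176 1.4650347 [ 0.471 -0.159  0.041]
316 184 1.3488238 [ 0.5   -0.052  0.085]
316 187 1.3429068 [ 0.502 -0.043  0.082]
318 187 1.343283 [ 0.497 -0.042  0.082]
294 175 1.3970134 [ 0.55  -0.118  0.079]
[ 0.498 -0.045  0.102] 0.0003069453481384556
```

Depth puts the fingertip at about z = 0.147, while the dish floor (0.082) and blank (0.079) read correctly. So the reported TCP is about 45 mm lower than the visible tip. I'll descend in guarded steps and rely on force and the camera.

```bash
python3 -m jog '[[[-1,-2,12,0,0,0,0],[-1,-4,24,0,0,0,0],[-1,-4,25,0,0,0,0],[-1,-4,25,0,0,0,0]]]'
cat > tip.py <<'E'
import sys; from h import *
np.set_printoptions(precision=3,suppress=True)
p,d=snap('side',sys.argv[1]); f,cx,cy,T=cam('side')
v,u=np.mgrid[130:200,295:345]; z=d[130:200,295:345]; q=np.stack([(u-cx)/f*z,(v-cy)/f*z,z],-1); P=(q-T[:3,3])@T[:3,:3]
m=(abs(P[...,0]-.5)<.03)&(P[...,1]>-.1)&(P[...,1]<.02)&(P[...,2]>.06)
for zz in range(60,220,5):
    k=m&(abs(P[...,2]*1000-zz)<2.5)
    if k.any(): print(zz,k.sum(),P[k].mean(0),'x',P[k][:,0].min(),P[k][:,0].max(),'y',P[k][:,1].min(),P[k][:,1].max(),'val',p[130:200,295:345][k].mean())
E
python3 tip.py side3; python3 d.py
```

```text
time_s: 2.85
tcp_pos: [0.4957, -0.0495, 0.0747]
tool_rot: [-0.465, -3.106, 0.001]
force: [-0.1, -0.2, 0.0]
gripper_width: 0.0003
gripper_force: 0.0
60 5 [ 0.507 -0.045  0.061] x 0.497816275052144 0.5252701692282422 y -0.07947846153657463 -0.03368530599615032 val 107.06666666666666
65 15 [ 0.521 -0.076  0.065] x 0.4973452303064799 0.5295826862130295 y -0.09934041869670601 -0.03611472276036894 val 140.0888888888889
70 8 [ 0.526 -0.092  0.069] x 0.5191949925236369 0.5298752087520895 y -0.09815714971119217 -0.08392261216916941 val 157.20833333333334
75 11 [ 0.51  -0.041  0.076] x 0.4803013447870365 0.5287606763106469 y -0.09912930140171988 -0.019359180652888542 val 159.0
80 85 [ 0.499 -0.042  0.081] x 0.47347949757248337 0.5295618062378079 y -0.07579042710266086 -0.014748880482607035 val 109.0
85 153 [ 0.5   -0.046  0.085] x 0.47180648597294866 0.5291836771511781 y -0.07834500618504837 -0.017059042450275237 val 107.07407407407408
90 16 [ 0.509 -0.045  0.088] x 0.48185160391698345 0.5290306789277646 y -0.07060096092943714 -0.013793461612337703 val 106.45833333333333
115 8 [ 0.499 -0.042  
[... 2160 characters left out ...]
 ] x 0.4867339216057727 0.5256265174552301 y -0.03719446850075403 0.014428495397079903 val 68.29292929292929
205 39 [ 0.509 -0.005  0.205] x 0.47647362105839963 0.5253822889353823 y -0.05217428985603057 0.012498473431196708 val 79.5042735042735
210 33 [ 0.503 -0.022  0.21 ] x 0.47676176516252877 0.5198386194911843 y -0.06072643327987708 0.0041501199914938044 val 74.5050505050505
215 38 [ 0.502 -0.026  0.215] x 0.4771203923599601 0.5201304767654642 y -0.061200267838367 -0.00014999212602804984 val 73.44736842105263
t 2.9 q [-0.387  0.37   0.44   2.1   -0.236  0.718  1.48 ] tcp [ 0.496 -0.049  0.075] F [ 0.228 -0.331 -0.349] axes x [-0.956  0.293  0.   ] y [ 0.293  0.956 -0.   ] z [-0. -0. -1.]
```

There's no contact at reported z = 0.075, and the visible tip is at about 0.117. The offset is therefore confirmed at about 43 mm, and I expect contact near reported 0.041.

```bash
python3 -m jog '[[[0,0,12,0,0,0,0],[0,1,25,0,0,0,0],[0,1,30,0,0,0,0],[0,1,30,0,0,0,0]]]' && python3 -m jog '[[[0,0,4,0,0,0,0],[0,0,8,0,0,0,0],[0,0,8,0,0,0,0]]]'
```

```text
time_s: 3.3
tcp_pos: [0.4956, -0.048, 0.0441]
tool_rot: [-0.464, -3.105, 0.0]
force: [-1.9, 2.1, 3.1]
gripper_width: 0.0005
gripper_force: 1.5
time_s: 3.6
tcp_pos: [0.4961, -0.0481, 0.0371]
tool_rot: [-0.464, -3.106, -0.0]
force: [-2.7, 2.1, 5.7]
gripper_width: -0.0002
gripper_force: 3.2
```

```bash
python3 -m jog '[[[0,0,3,0,0,0,0],[0,0,4,0,0,0,0],[0,0,4,0,0,0,0]]]' && python3 -m jog '[[[0,0,2,0,0,0,0],[0,0,2,0,0,0,0]]]'; python3 tip.py side4 | head -8
```

```text
time_s: 3.9
tcp_pos: [0.4963, -0.048, 0.0334]
tool_rot: [-0.464, -3.106, -0.001]
force: [-3.9, 1.7, 8.3]
gripper_width: 0.0001
gripper_force: 3.9
time_s: 4.1
tcp_pos: [0.4977, -0.0473, 0.0328]
tool_rot: [0.464, 3.106, 0.004]
force: [-5.7, 3.8, 21.2]
gripper_width: 0.0
gripper_force: 10.4
60 9 [ 0.52  -0.089  0.061] x 0.510663067308573 0.5288238416957164 y -0.0984748802607041 -0.07567693580332967 val 149.92592592592592
65 35 [ 0.511 -0.055  0.065] x 0.47506073375811225 0.5299966690254246 y -0.09896016234134705 -0.01677667464204612 val 133.67619047619047
70 111 [ 0.505 -0.043  0.07 ] x 0.47453016670343207 0.5294701825498827 y -0.09920632165091849 -0.01475758575179908 val 104.52552552552552
75 77 [ 0.504 -0.04   0.074] x 0.4739849521107199 0.5298858796323608 y -0.09734952432874781 -0.01312209116259116 val 103.96103896103897
80 11 [ 0.503 -0.033  0.08 ] x 0.491922664996511 0.518357783737337 y -0.045953897347240785 -0.014768974725182914 val 95.60606060606061
85 15 [ 0.501 -0.036  0.085] x 0.48639025658853347 0.5102643886631555 y -0.05100306340172954 -0.027374036492310787 val 87.24444444444444
90 11 [ 0.501 -0.036  0.09 ] x 0.48780106064884854 0.5109762483945355 y -0.04548426144123613 -0.030835773976006713 val 86.93939393939394
95 14 [ 0.503 -0.034  0.094] x 0.4920512389410719 0.5109318891960607 y -0.04660915034582693 -0.02634988364460962 val 84.28571428571429
```

The plunger is hard against its stop (21 N, dish floor at about 0.071). Next I'll work out the arc.

```bash
cat > arc.py <<'E'
import sys; from h import *; from scipy.spatial.transform import Rotation as R
np.set_printoptions(precision=1,suppress=True)
s=env.read_state(); A=R.from_rotvec(s['tool_rot']).as_matrix(); A3=A.T
c=np.array([.5455,-.1157]); p=np.array(s['tcp_pos'][:2]); r=p-c; print(np.hypot(*r)*1000,np.degrees(np.arctan2(r[1],r[0])),s['force'])
r=r/np.hypot(*r)*.082
for a in eval(sys.argv[1]):
    t=np.radians(a); q=np.array([r[0]*np.cos(t)-r[1]*np.sin(t),r[0]*np.sin(t)+r[1]*np.cos(t)]); print(a,(A3@np.append(q-r,0)*1000)[:2])
E
python3 arc.py "[3,6,9,12,15,18,21,24,28,32,36,40,44,48]"
```

```text
83.46979192438883 124.92170719730647 [-4.2  4.1 20.2]
3 [ 2.6 -3.4]
6 [ 4.9 -7. ]
9 [  7.1 -10.7]
12 [  9.1 -14.5]
15 [ 10.9 -18.4]
18 [ 12.5 -22.4]
21 [ 13.8 -26.5]
24 [ 15.  -30.6]
28 [ 16.2 -36.2]
32 [ 17.  -41.9]
36 [ 17.4 -47.6]
40 [ 17.4 -53.3]
44 [ 17. -59.]
48 [ 16.2 -64.7]
```

```bash
python3 -m jog '[[[2.5,-3.5,-0.5,0,0,0,0],[5,-7,-0.5,0,0,0,0],[7,-10.5,-0.5,0,0,0,0],[9,-14.5,-0.5,0,0,0,0],[11,-18.5,-0.5,0,0,0,0],[12.5,-22.5,-0.5,0,0,0,0],[12.5,-22.5,-0.5,0,0,0,0]]]'; python3 tip.py side5 | head -6; python3 arc.py "[3,6,9,12,15,18,21,24,26,28,30,32]"
```

```text
time_s: 4.85
tcp_pos: [0.4801, -0.0668, 0.0329]
tool_rot: [0.465, 3.103, 0.001]
force: [-0.5, -0.2, 10.2]
gripper_width: 0.0001
gripper_force: 5.1
60 11 [ 0.518 -0.089  0.062] x 0.5109101286614103 0.5275955574470852 y -0.09610773170606372 -0.07668296564578332 val 158.06060606060606
65 31 [ 0.507 -0.063  0.066] x 0.47244317879672737 0.529948482038414 y -0.0991711805867802 -0.03262881423437032 val 140.89247311827958
70 94 [ 0.496 -0.06   0.07 ] x 0.4715200815397633 0.5298351104512251 y -0.0993414185911164 -0.03169459874103478 val 102.06737588652483
75 57 [ 0.495 -0.055  0.074] x 0.4722940905553835 0.5273381908417422 y -0.09964466285484214 -0.027356717394194895 val 104.51461988304094
80 12 [ 0.483 -0.055  0.08 ] x 0.47365392192737105 0.4933893537706667 y -0.059775876553471934 -0.05078128979124068 val 91.80555555555556
85 13 [ 0.485 -0.056  0.085] x 0.473978643649384 0.4929317355972279 y -0.0650051550376684 -0.04921578989211603 val 87.46153846153847
81.68265291000547 143.18745156329268 [-0.5 -0.4 10.9]
3 [ 1.3 -4.1]
6 [ 2.5 -8.2]
9 [  3.4 -12.4]
12 [  4.1 -16.6]
15 [  4.6 -20.9]
18 [  4.8 -25.2]
21 [  4.8 -29.5]
24 [  4.6 -33.8]
26 [  4.4 -36.6]
28 [  4.  -39.5]
30 [  3.5 -42.3]
32 [  3.  -45.1]
```

```bash
cat > dish.py <<'E'
import sys; from h import *
np.set_printoptions(precision=4,suppress=True)
p=cv2.imread(f'pics/{sys.argv[1]}.png',0); d=np.load(f'pics/{sys.argv[1]}.npy'); zl,zh=float(sys.argv[2]),float(sys.argv[3])
f,cx,cy,T=cam('side'); v,u=np.mgrid[150:215,280:345]; z=d[150:215,280:345]; q=np.stack([(u-cx)/f*z,(v-cy)/f*z,z],-1); P=(q-T[:3,3])@T[:3,:3]
c=np.array([.5455,-.1157]); r=np.hypot(P[...,0]-c[0],P[...,1]-c[1])
k=(P[...,2]>zl)&(P[...,2]<zh)&(r>.05)&(r<.115)&(p[150:215,280:345]<140)
X=P[k][:,:2].astype(np.float32); (C,rad)=cv2.minEnclosingCircle(X); C=np.array(C)
for n,e in(('circ',C),('bbox',(X.min(0)+X.max(0))/2)): print(n,len(X),e,rad,'r',np.hypot(*(e-c)),'ang',np.degrees(np.arctan2(*(e-c)[::-1])))
E
python3 dish.py side0 .078 .092; python3 dish.py side4 .066 .08; python3 dish.py side5 .066 .08
```

```text
circ 234 [ 0.5011 -0.0451] 0.03119962103664875 r 0.08343500057072376 ang 122.16587449820436
bbox 234 [ 0.5023 -0.0441] 0.03119962103664875 r 0.0836137875339315 ang 121.1273348361421
circ 183 [ 0.504  -0.0437] 0.03140770643949509 r 0.08308327230881639 ang 119.98810284598639
bbox 183 [ 0.5026 -0.0439] 0.03140770643949509 r 0.08370499523831743 ang 120.86883538274458
circ 184 [ 0.4852 -0.0591] 0.032030776143074036 r 0.08269239789296567 ang 136.82797023205504
bbox 184 [ 0.4843 -0.0579] 0.032030776143074036 r 0.08416347758778338 ang 136.609150744287
```

```bash
python3 -m jog '[[[1.3,-4.1,0.2,0,0,0,0],[2.5,-8.2,0.2,0,0,0,0],[3.4,-12.4,0.2,0,0,0,0],[4.1,-16.6,0.2,0,0,0,0],[4.6,-20.9,0.2,0,0,0,0],[4.8,-25.2,0.2,0,0,0,0],[4.8,-29.5,0.2,0,0,0,0],[4.6,-33.8,0.2,0,0,0,0],[4.4,-36.6,0.2,0,0,0,0],[4.4,-36.6,0.2,0,0,0,0]]]'; python3 tip.py side6 >/dev/null; python3 dish.py side6 .066 .08; python3 arc.py "[2,3,4,5,6]"
```

```text
time_s: 5.9
tcp_pos: [0.4659, -0.1006, 0.0329]
tool_rot: [0.464, 3.102, 0.001]
force: [0.5, -0.9, 11.7]
gripper_width: 0.0004
gripper_force: 5.7
circ 174 [ 0.4714 -0.0887] 0.031786154955625534 r 0.07884126442249047 ang 159.9753438827645
bbox 174 [ 0.4707 -0.0885] 0.031786154955625534 r 0.07960319334952268 ang 159.99361230986102
81.08549681243738 169.28613841914395 [ 0.5  0.5 11.4]
2 [-0.4 -2.8]
3 [-0.6 -4.3]
4 [-0.8 -5.7]
5 [-1.1 -7.1]
6 [-1.4 -8.5]
```

```bash
python3 -m jog '[[[-0.6,-4.3,0,0,0,0,0],[-1.4,-8.5,0,0,0,0,0],[-1.4,-8.5,0,0,0,0,0],[-1.4,-8.5,0,0,0,0,0]]]'; python3 tip.py side7 >/dev/null; python3 dish.py side7 .066 .08; python3 arc.py "[1,2,3,4]"
python3 - <<'E'
from h import *
im=cv2.imread('pics/side7.png'); cv2.imwrite('pics/s7.png',cv2.resize(im[155:235,270:365],None,fx=7,fy=7,interpolation=cv2.INTER_CUBIC))
E
```

```text
time_s: 6.35
tcp_pos: [0.4647, -0.1093, 0.0329]
tool_rot: [0.464, 3.102, -0.0]
force: [-0.7, -0.5, 11.6]
gripper_width: -0.0003
gripper_force: 5.6
circ 182 [ 0.4677 -0.0947] 0.03359966725111008 r 0.08057349029590714 ang 164.9088756033774
bbox 182 [ 0.4678 -0.094 ] 0.03359966725111008 r 0.08062340455992728 ang 164.39995328064344
81.06751680475433 175.47505285255278 [ 0.7 -1.2 12.2]
1 [-0.3 -1.4]
2 [-0.7 -2.8]
3 [-1.  -4.2]
4 [-1.4 -5.5]
```

View pics/s7.png

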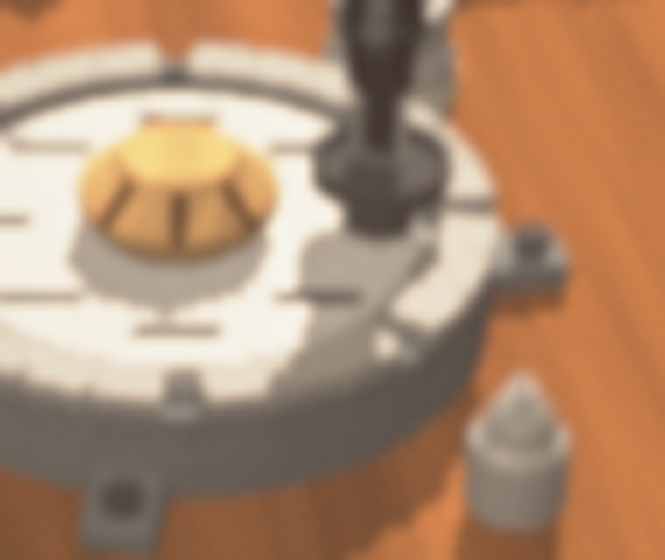

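The picture shows the dish pressed down at crop (382,170), nearly in line with the notch at (465,205). It needs about 2° more, then I can let the plunger rise.

```bash
python3 -m jog '[[[-0.4,-1.5,0,0,0,0,0],[-0.7,-2.8,0,0,0,0,0],[-0.7,-2.8,0,0,0,0,0]]]'; python3 tip.py side8 >/dev/null; python3 dish.py side8 .066 .08;  python3 -m jog '[[[0,0,-2,0,0,0,0],[0,0,-4,0,0,0,0],[0,0,-6,0,0,0,0],[0,0,-7,0,0,0,0],[0,0,-7,0,0,0,0]]]'; python3 tip.py side9 >/dev/null;python3 dish.py side9 .068 .088
```

```text
time_s: 6.7
tcp_pos: [0.4646, -0.1116, 0.0329]
tool_rot: [0.464, 3.102, 0.001]
force: [-0.1, 0.9, 12.2]
gripper_width: -0.0001
gripper_force: 5.9
circ 177 [ 0.4647 -0.0978] 0.0314270481467247 r 0.08274917909003175 ang 167.48613570280438
bbox 177 [ 0.4676 -0.0969] 0.0314270481467247 r 0.0801187954892442 ang 166.45061043189315
time_s: 7.25
tcp_pos: [0.4645, -0.1116, 0.0396]
tool_rot: [0.464, 3.102, 0.0]
force: [2.3, 1.0, 4.8]
gripper_width: -0.0001
gripper_force: 2.6
circ 192 [ 0.468  -0.0983] 0.032144900411367416 r 0.07941021894192732 ang 167.3328720328744
bbox 192 [ 0.4672 -0.0992] 0.032144900411367416 r 0.08000972959410316 ang 168.07768004595093
```

The finger still carries 4.8 N of spring force 7 mm up, so the tongue is rising into the notch. I'll let it out fully and move clear.

```bash
python3 -m jog '[[[0,0,-2,0,0,0,0],[0,0,-4,0,0,0,0],[0,0,-6,0,0,0,0],[0,0,-12,0,0,0,0],[0,0,-40,0,0,0,0],[0,0,-80,0,0,0,0],[0,0,-120,0,0,0,0],[0,0,-120,0,0,0,0]]]'; python3 tip.py sidea >/dev/null; python3 dish.py sidea .078 .092
python3 - <<'E'
from h import *
im=cv2.imread('pics/sidea.png'); cv2.imwrite('pics/sa.png',cv2.resize(im[135:240,235:365],None,fx=5,fy=5,interpolation=cv2.INTER_CUBIC))
E
```

```text
time_s: 8.1
tcp_pos: [0.4637, -0.1121, 0.1626]
tool_rot: [0.465, 3.101, 0.002]
force: [0.5, -0.1, -0.6]
gripper_width: -0.0004
gripper_force: 0.0
circ 219 [ 0.4667 -0.0993] 0.0322289876639843 r 0.08051054460318187 ang 168.21115508349146
bbox 219 [ 0.4677 -0.0987] 0.0322289876639843 r 0.07963101095800454 ang 167.6953632288383
```

View pics/sa.png

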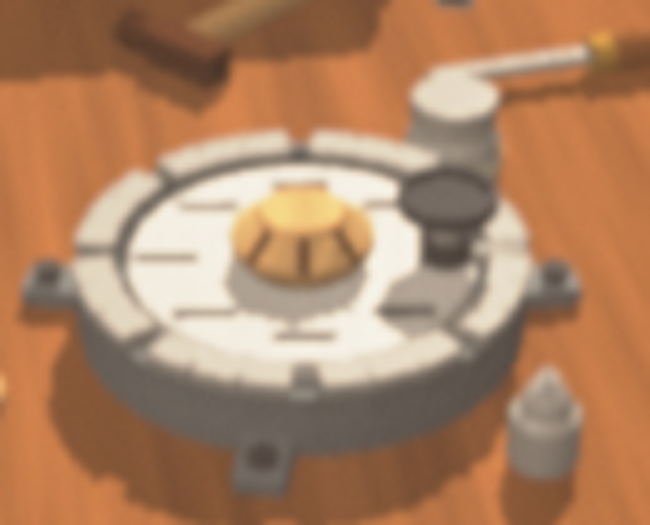

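The dish is at crop (447,200) and back at full height. The bright tongue fills the next notch at (505,245), the first notch at (462,345) is empty, and the bystanders in view have not moved. Handing in.

```bash
python3 -c "
from cell import env
print(env.finish_job())"
```

```text
the job is handed in; nothing more can be done
None
```

The table was turned one notch anticlockwise, the plunger has sprung fully out in the next notch with the arm clear, and the job is handed in; no verdict was returned.

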